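# Mesh the finned cold stage into its cooling dock and centre a sample dish on it

### The job

Set the aluminium cold stage into the white cooling dock so that its fins slide down between the dock's fins until it is fully home, ends of the fins level with each other; the dock's comb stands a little to one side, so feel for the gaps and do not force it. Then stand the red-lidded sample dish flat in the middle of the stage, between the two black stops, and leave everything else where it is.

Things in the scene. Friction and masses are not known exactly. Their poses are not given: they have to be found in the camera images.
- dock: The cooling dock: a fixed white box 140 mm (its x) x 160 mm (its y), flat top 45 mm above the table. Origin: centre of its underside, z up. On it stands a comb with four upright fins running along x, centred along x; across (y) the comb stands anywhere up to 9 mm to either side of the dock's middle, differently each time. This shift is NOT reported: feel (or look) for it. The comb yields sideways only above 30 N.
- dock_floor (a point): Point of the dock on its centre line, 51 mm above the table, at the level of the comb's floor between the fins (it does not follow the comb's shift). Comb: base 90 x 64 mm; four aluminium fins 80 mm long, 4 mm thick, 16 mm high (tops 67 mm above the table), centred at y = -20.5, -9.5, 9.5 and 20.5 mm from the comb's own middle: gaps 7, 15 and 7 mm wide.
- stage_mid (a point): The cold stage: loose aluminium piece 80 (its x) x 58 (y) x 30 mm high, 0.2-0.42 kg: a 12 mm plate on five fins 18 mm high along x: the middle one 12 mm thick, those at y = +-15 and +-26 mm 4 mm thick. Stands on its fins on the table; point half-way up at its centre, z up; may be held across the 58 mm. Fits the comb either way round, 1.5 mm play each side. Centre at 66 mm above the table when home, 82 mm on fin tops.
- stage_top (a point): Centre of the stage's flat upper face, 15 mm above point stage_mid; axes as the stage. Here is a yellow circle 40 mm across, between two black stops, each 5 mm (x) x 30 mm (y) and 6 mm high, whose inner faces stand at x = +-23 mm.
- dish_mid (a point): The sample dish: round, lidded, RED lid, 40 mm across, 16 mm high, 20 to 42 g, loose, standing on the table; point at its centre, half-way up. Fits between the stage's stops with 3 mm to spare on each side; standing on the stage, its point is 8 mm above point stage_top.
- other_dish_mid (a point): Bystander, loose: a look-alike lidded dish with a BLUE lid, 40 mm across, 16 mm high; not wanted; point half-way up
- spare_sink_mid (a point): Bystander, loose: a dark steel heat sink, 50 x 50 x 22 mm, fins up; not wanted; point half-way up
- tube_rack_mid (a point): Bystander, loose: white rack 70 x 120 mm with six capped blood tubes, 93 mm high; point on its axis 40 mm above the table
- reagent_mid (a point): Bystander, loose: reagent bottle, green cap, 48 mm across, 100 mm high; point half-way up
- tip_jar_mid (a point): Bystander, loose: jar with a grey cap, 60 mm across, 70 mm high; point half-way up
- scanner_mid (a point): Bystander, loose: hand scanner lying on the table, about 60 x 200 x 35 mm; point near its middle, 15 mm above the table

How it is judged:
By the outcome, as a careful person would: the job done as asked, in the order asked, and still so for the second after the job is handed in, with the robot touching nothing.
It also fails if it takes over 67 s, if anything falls off the work surface, if the arm or the gripper's body presses on something with over 40 N, if the wrist force passes 120 N, or if a joint passes its speed limit or range.

### The arm

A 6-joint arm with a two-finger parallel gripper is mounted at the origin on the work surface. World frame = base frame: x ahead of the robot, y to its left, z up, the work surface at z = 0. Lengths are in m, angles in degrees, forces in N, time in s.
With the tool pointing down it reaches from about 0.25 to 0.725 m from the base axis. Payload 9.7 kg.
Tool frame: the origin (TCP) lies midway between the tips of the shut fingers; the grasp point (between the pads) lies 19 mm behind it; z points along the fingers, y is the direction in which the jaws open and shut (so a half turn about z gives the same grasp; the last joint's range is limited). The gripper opens to 85 mm and grips with 20 to 120 N. Pads are 22 mm wide; open, the fingers measure 114 mm over their backs; the gripper's body (76 mm by 85 mm) begins 54 mm behind the grasp point. The pads swing forward as they close: fully open they stand 13 mm farther back than shut.
Start: joints at [-68.927, 4.979, 10.078, 95.1, 0, 90], TCP at [0.198, -0.513, 0.231] pointing down, gripper open.
Joint ranges: [-179.16, 179.16], [-48.56, 103.87], [-65.8, 70.77], [-126.05, 130.52], [-82.76, 87.17], [-180, 180]. Speed limits (degrees/s): [127.2, 127.2, 147.25, 180, 180, 180].

### API

Orientations are given as [roll, pitch, yaw] about the fixed x, y, z axes, in that order (R = Rz(yaw) Ry(pitch) Rx(roll)).
In Python, from workcell import bot, camera, recognise gives the robot as it stands. The module is installed in compiled form; this text tells all that it offers.
- The arm moves only by the tool apply_moves, never from a script. Its argument "targets" is one flat list of numbers, 7 for each row, row after row: the shift along the world's x, y, z in units of 30 mm (1.0 is 30 mm), then the turn, a rotation vector about the world's x, y, z in units of 6 degrees (1.0 is 6 degrees), then the opening, from 0 (shut) to 1 (fully open). A call has 1 to 5 rows; each row is the pose to reach, as a shift and turn from the pose commanded when the call began; what a row does not reach only later rows make up. A row lasts 1/10 s, in which the tool goes at most 50 mm and 8.59 degrees, less where a joint would pass 70% of its speed; a pose out of reach is approached as far as the arm can. A call with a gripper value outside its range is refused whole. The fingers move at their own pace and stop on an object; "newtons" is the grip in N (left out, the last holds). Time passes only in rows, so rows that repeat a pose let the fingers close. It gives the time, the measured TCP pose, the force and the opening at its end, in the units of the state.
- bot.get_obs(): the state, without advancing time (a new reading comes with each control period).
- camera(name): name is "side" or "top"; returns a dict with "img" (420x560x3 uint8, red, green, blue), "intrinsics" (3x3 intrinsics, pixels), "k1" (the pictures are not rectified: a ray, as slopes to the right and down, at radius r is drawn at 1 + k1 r^2 times it, then the intrinsics apply), "origin" and "rotation" of the camera in the world. Camera axes: x right, y up, looking along -z (the intrinsics and any distortion apply to the point x, -y, -z); pixel columns grow to the right and rows downward; lengths in m; the calibration is good to about 2 mm. A picture is of the moment at which its call begins. There is no depth.
- bot.job_done(): hands the job in, once; it reports no verdict.
Trained networks look in the newest picture that a camera, given by its name, has taken for a name from the list of things; names that differ only in an ending like _2 or _b are one class to them, and where a whole thing is asked for, a point or a joint stands for the part that bears it (a point fixed in the world has none). Each returns a list of dicts, best first, with "conf" (0 to 1); they miss things now and then, are a little off and sometimes report something else, mostly with a low value. They report only what shows in the picture. A call takes as long as a camera call.
- recognise(query, camera): "box" ([left, top, right, bottom] in pixels, round what is visible of it).
The state is a dict: "time": time; "q": joint angles; "qd": joint speeds; "joint_efforts": joint torques, N m; "ee_pos": TCP position; "tcp_rot": TCP orientation; "wrist_force": force on the tool from outside, world axes, zero at the start; "torque": the same for the moment, N m; "opening": finger opening in m.
Only numpy, scipy, OpenCV 4.12 (cv2) and the standard library are available. Lean on these libraries where they do the work, as an engineer would, in place of code of your own. Each camera call takes 0.05 s, during which the arm holds its last target.

## Working session

There is one attempt and no reset: what is moved stays moved. The work goes in short steps, Python scripts to look and compute and a tool call to move; the robot and the scene stay as the last step left them, time stands still between calls to the robot, and variables do not carry over. Pictures are saved under pics/ and viewed, and the job is handed in when it is done.

Besides the shell and the picture viewer there is one more tool, called after "Request:" as name(argument=value, ...), one argument or row to a line, values as JSON. apply_moves: Moves the arm, as the interface text tells. Its arguments: {"type":"object","properties":{"targets":{"type":"array"},"newtons":{"type":"number"}},"required":["targets"]}

```bash
mkdir -p pics
cat > h.py <<'E'
import numpy as np, cv2
from workcell import bot, camera, recognise
def cam(n): return camera(n)
def save(c,fn,crop=None,s=1):
    im=c["img"]
    if crop: l,t,r,b=crop; im=im[t:b,l:r]
    if s!=1: im=cv2.resize(im,None,fx=s,fy=s,interpolation=cv2.INTER_CUBIC)
    cv2.imwrite(fn,im[:,:,::-1])
def proj(c,p):
    q=(np.asarray(p,float)-c["origin"])@np.asarray(c["rotation"])
    x=q[0]/-q[2]; y=-q[1]/-q[2]; f=1+c["k1"]*(x*x+y*y)
    K=np.asarray(c["intrinsics"]); return np.array([K[0,0]*x*f+K[0,2],K[1,1]*y*f+K[1,2]])
def ray(c,uv):
    K=np.asarray(c["intrinsics"]); d=np.array([(uv[0]-K[0,2])/K[0,0],(uv[1]-K[1,2])/K[1,1]]); a=d.copy()
    for _ in range(30): a=d/(1+c["k1"]*(a@a))
    return np.asarray(c["rotation"])@np.array([a[0],-a[1],-1.0])
def atz(c,uv,z):
    d=ray(c,uv); o=np.asarray(c["origin"],float); return o+d*(z-o[2])/d[2]
E
python3 - <<'E'
from h import *
import pickle
for n in("side","top"):
    c=cam(n); save(c,f"pics/{n}0.png"); pickle.dump(c,open(f"{n}0.pkl","wb"))
    print(n,np.round(c["origin"],3),np.round(c["rotation"],3).tolist(),c["k1"],np.asarray(c["intrinsics"]).tolist())
    for k in["dock","stage_mid","dish_mid","other_dish_mid","spare_sink_mid","tube_rack_mid","reagent_mid","tip_jar_mid","scanner_mid"]:
        print(k,[(np.round(r["box"]).tolist(),round(r["conf"],2)) for r in recognise(k,n)[:3]])
print(bot.get_obs())
E
```

```text
side [0.283 0.657 0.941] [42.19, 0.444, -159.275] -0.10540633602170991 [[521.7008672494258, 0.0, 278.368155840384], [0.0, 521.7008672494258, 214.08804151266187], [0.0, 0.0, 1.0]]
dock [([233.0, 215.0, 311.0, 288.0], 0.79), ([364.0, 247.0, 378.0, 258.0], 0.36)]
stage_mid [([223.0, 364.0, 275.0, 420.0], 0.83)]
dish_mid [([336.0, 178.0, 349.0, 192.0], 0.5), ([223.0, 364.0, 277.0, 420.0], 0.5)]
other_dish_mid [([364.0, 246.0, 379.0, 260.0], 0.56)]
spare_sink_mid [([223.0, 366.0, 276.0, 419.0], 0.56), ([137.0, 246.0, 184.0, 317.0], 0.26)]
tube_rack_mid [([138.0, 248.0, 181.0, 312.0], 0.72)]
reagent_mid [([184.0, 202.0, 212.0, 241.0], 0.87)]
tip_jar_mid [([208.0, 172.0, 237.0, 206.0], 0.91)]
scanner_mid [([300.0, 106.0, 340.0, 150.0], 0.66)]
top [ 0.357 -0.088  1.162] [10.046, -0.165, -89.983] -0.037306778436306504 [[489.074267794378, 0.0, 284.27865387459576], [0.0, 489.074267794378, 205.10479955505065], [0.0, 0.0, 1.0]]
dock [([219.0, 172.0, 290.0, 236.0], 0.56)]
stage_mid [([96.0, 222.0, 134.0, 260.0], 0.9)]
dish_mid [([355.0, 238.0, 373.0, 256.0], 0.57)]
other_dish_mid [([280.0, 289.0, 
[... 232 characters left out ...]
canner_mid [([411.0, 156.0, 482.0, 223.0], 0.58)]
{'time': 1.0, 'q': array([-6.89274148e+01,  4.97705299e+00,  1.00784651e+01,  9.51000057e+01,
        3.73923672e-03,  9.00000086e+01]), 'qd': array([ 0.01091515,  0.08859413, -0.04660359,  0.06813612,  0.01129576,
       -0.02199972]), 'joint_efforts': array([ 2.71285273e-03, -5.20106292e+01,  4.64872313e+01,  1.20760797e-03,
        1.74153056e-04,  7.97465187e-07]), 'ee_pos': array([ 0.1977672 , -0.51320502,  0.23130412]), 'tcp_rot': array([ 1.79998594e+02, -3.73923693e-03,  2.10725767e+01]), 'wrist_force': array([0.87888707, 0.207275  , 0.13554239]), 'torque': array([-0.03345678,  0.03817951, -0.01535838]), 'opening': 0.08540204908188644}
```

```bash
cat >> h.py <<'E'
from scipy.spatial.transform import Rotation as Ro
_cam=cam
def fix(c):
    c=dict(c); r=np.asarray(c["rotation"],float)
    if r.shape==(3,): c["rotation"]=Ro.from_euler("xyz",r,degrees=True).as_matrix()
    c["origin"]=np.asarray(c["origin"],float); return c
def cam(n): return fix(camera(n))
E
python3 - <<'E'
from h import *
import pickle
s=fix(pickle.load(open("side0.pkl","rb")));t=fix(pickle.load(open("top0.pkl","rb")))
save(t,"pics/t_dock.png",(80,150,310,320),3.4)
save(s,"pics/s_dock.png",(200,160,400,300),4)
save(s,"pics/s_stage.png",(180,340,320,420),5)
cx=lambda b:((b[0]+b[2])/2,(b[1]+b[3])/2)
for n,bt,bs,z in[("dock",[219,172,290,236],[233,215,311,288],.05),("stage",[96,222,134,260],[223,364,275,420],.025),("dish",[355,238,373,256],[336,178,349,192],.01),("other",[280,289,295,305],[364,246,379,260],.01),("sink",[188,277,220,310],None,.015),("rack",[152,104,212,151],[138,248,181,312],.06),("reag",[242,115,264,145],[184,202,212,241],.05),("jar",[293,116,316,147],[208,172,237,206],.04),("scan",[411,156,482,223],[300,106,340,150],.02)]:
    print(n,atz(t,cx(bt),z).round(3),atz(s,cx(bs),z).round(3) if bs else"")
E
```

```text
dock [ 0.557 -0.022  0.05 ] [0.549 0.012 0.05 ]
stage [0.473 0.305 0.025] [0.478 0.313 0.025]
dish [ 0.461 -0.28   0.01 ] [ 0.471 -0.279  0.01 ]
other [ 0.345 -0.099  0.01 ] [ 0.349 -0.091  0.01 ]
sink [0.353 0.094 0.015] 
rack [0.738 0.15  0.06 ] [0.737 0.17  0.06 ]
reag [ 0.735 -0.017  0.05 ] [ 0.739 -0.01   0.05 ]
jar [ 0.735 -0.14   0.04 ] [ 0.736 -0.134  0.04 ]
scan [ 0.598 -0.48   0.02 ] [ 0.591 -0.467  0.02 ]
```

View pics/side0.png

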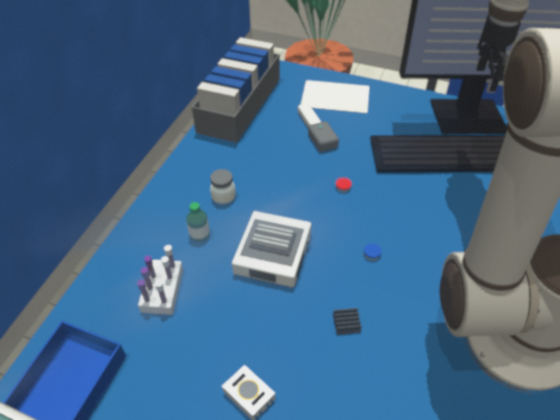

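View pics/top0.png

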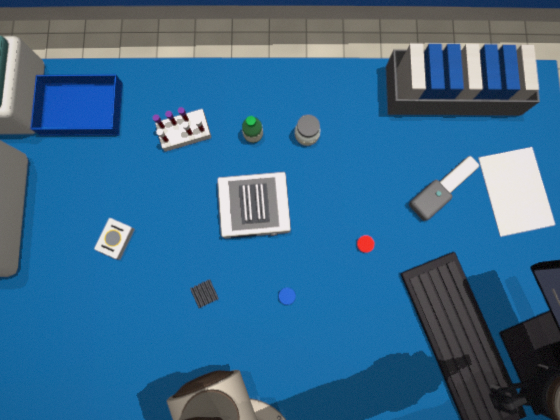

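View pics/t_dock.png

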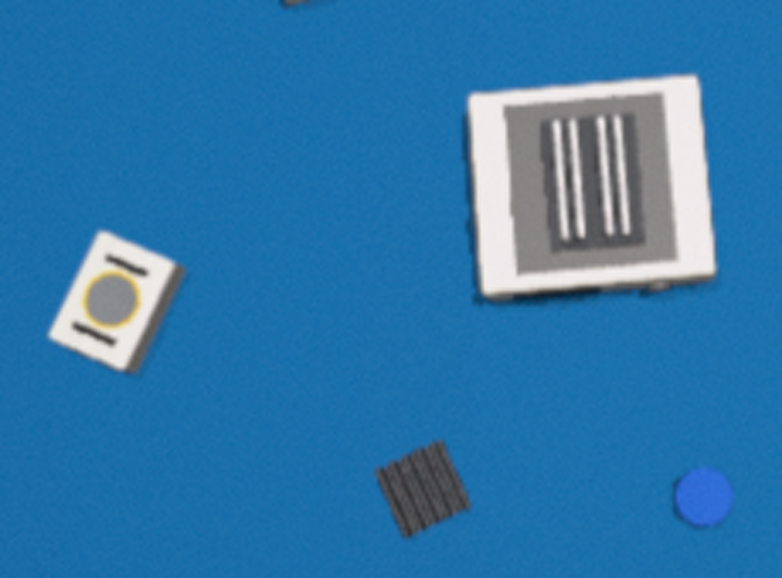

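View pics/s_dock.png

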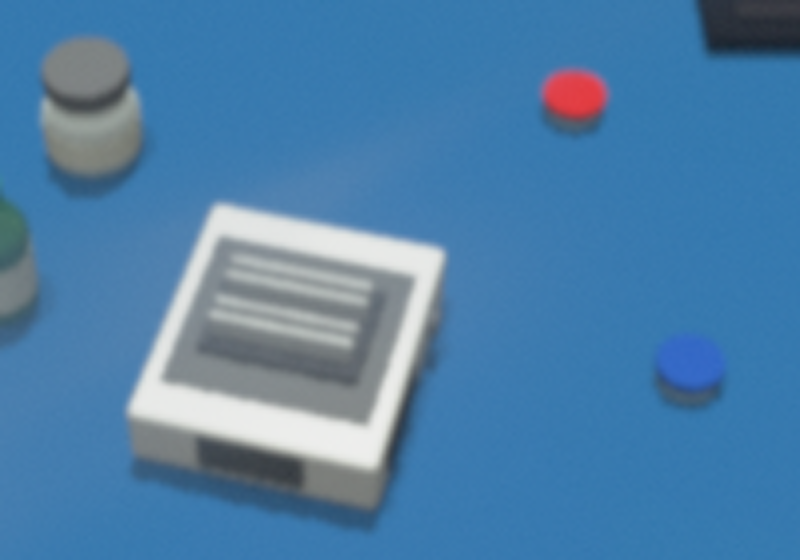

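View pics/s_stage.png

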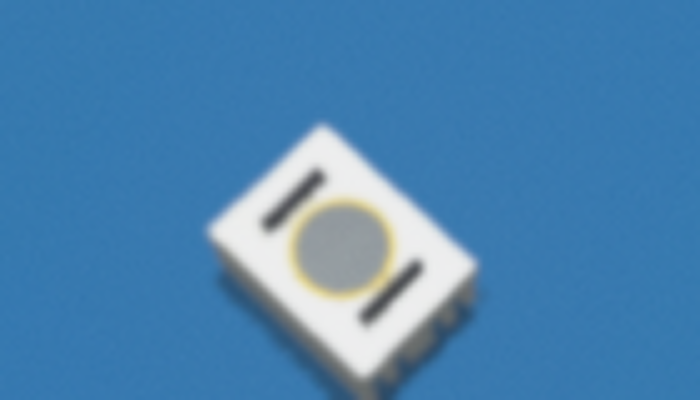

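```bash
cat > m.py <<'E'
from h import *
def poly_fit(c,gray_lo,gray_hi,pts_world0,z): pass
def wmask(c,box,f,up=6):
    l,t,r,b=box; im=c["img"][t:b,l:r].astype(np.float32)
    im=cv2.resize(im,None,fx=up,fy=up,interpolation=cv2.INTER_CUBIC)
    m=f(im).astype(np.uint8)
    return m
def px(box,p,up=6): return (np.asarray(p,float)+.5)/up-.5+np.array([box[0],box[1]])
def biggest(m):
    cs,_=cv2.findContours(m,cv2.RETR_EXTERNAL,cv2.CHAIN_APPROX_NONE); return max(cs,key=cv2.contourArea)
def rect_world(c,box,f,z):
    m=wmask(c,box,f); k=biggest(m)[:,0,:]
    k=cv2.convexHull(k)[:,0,:]
    # densify hull so that area centroid comes from polygon in world plane
    w=np.array([atz(c,px(box,p),z)[:2] for p in k])
    (cx,cy),(a,b),ang=cv2.minAreaRect((w*1e3).astype(np.float32))
    M=cv2.moments((w*1e3).astype(np.float32)); 
    return (cx,cy),(a,b),ang,(M["m10"]/M["m00"],M["m01"]/M["m00"])
E
python3 - <<'E'
from m import *
import pickle
s=fix(pickle.load(open("side0.pkl","rb")));t=fix(pickle.load(open("top0.pkl","rb")))
for n,c,box in(("top",t,(85,210,145,270)),("side",s,(205,350,290,420))):
    im=c["img"][box[1]:box[3],box[0]:box[2]].astype(int)
    print(n,"max",im.reshape(-1,3).max(0))
    for th in (110,130,150): # red channel
        print("stage",n,th,rect_world(c,box,lambda i:i[...,0]>th,.030))
for n,c,box in(("top",t,(210,165,300,245)),("side",s,(225,205,320,295))):
    for th in(110,130,150):
        print("dock",n,th,rect_world(c,box,lambda i:i[...,0]>th,.045))
for n,c,box in(("top",t,(345,230,385,260)),("side",s,(325,170,360,200))):
    for th in(110,150):
        print("dish",n,th,rect_world(c,box,lambda i:(i[...,0]>th)&(i[...,2]<100),.016))
# fins
for n,c,box in(("top",t,(232,178,276,226)),("side",s,(245,215,300,262))):
    for th in (150,170,190):
        m=wmask(c,box,lambda i:i.min(2)>th)
        nn,lab,st,ce=cv2.connectedComponentsWithStats(m)
        for i in range(1,nn):
            if st[i,4]<200: continue
            ys,xs=np.nonzero(lab==i); w=np.array([atz(c,px(box,p),.067)[:2] for p in zip(xs,ys)])*1e3
            mu=w.mean(0); u,sv,v=np.linalg.svd(w-mu,full_matrices=False); e=(w-mu)@v[0]
            print("fin",n,th,mu.round(1),"ang",round(np.degrees(np.arctan2(v[0,1],v[0,0])),1),"len",round(np.ptp(e),1))
E
```

```text
top max [239 234 232]
stage top 110 ((480.0008544921875, 308.76312255859375), (62.395870208740234, 83.0384521484375), 66.8702163696289, (480.0287532863589, 308.8712741160876))
stage top 130 ((480.01739501953125, 308.9721374511719), (61.011173248291016, 82.12255096435547), 66.8919448852539, (480.06787677930106, 309.04299898313366))
stage top 150 ((480.0867919921875, 309.0672912597656), (59.85908508300781, 81.22308349609375), 66.72039031982422, (480.07811776803896, 309.1320124349265))
side max [237 238 238]
stage side 110 ((480.8897399902344, 311.1970520019531), (63.87238311767578, 86.4223403930664), 67.1642074584961, (481.0369042610509, 311.15625654616684))
stage side 130 ((481.1819152832031, 310.78759765625), (62.113075256347656, 84.2757797241211), 67.18263244628906, (481.24802607611025, 310.7780206341607))
stage side 150 ((481.1617126464844, 310.6369323730469), (60.73735427856445, 83.18956756591797), 67.03679656982422, (481.31786181936684, 310.6115151568193))
dock top 110 ((556.9437255859375, -19.58802032470703), (145.99827575683594, 161.37928771972656), 5.0878376960754395, (557.927
[... 2310 characters left out ...]
0 [561.6 -35.6] ang -174.8 len 80.4
fin side 150 [559.   -4.8] ang -175.1 len 80.1
fin side 150 [492.1  12.2] ang 101.5 len 57.0
fin side 150 [571.3  56.3] ang -167.9 len 62.2
fin side 170 [575.4 -55.2] ang -154.3 len 125.0
fin side 170 [560.4 -41. ] ang -174.7 len 74.2
fin side 170 [560.1 -29.8] ang -174.9 len 73.1
fin side 170 [589.8  -7.7] ang -175.5 len 16.5
fin side 170 [548.1 -11.4] ang -175.1 len 50.4
fin side 170 [5.571e+02 1.000e-01] ang -174.8 len 76.1
fin side 170 [491.3  13.5] ang 101.0 len 52.3
fin side 170 [573.   57.4] ang -168.0 len 55.1
fin side 190 [574.6 -56.4] ang -155.6 len 123.7
fin side 190 [490.8  14.4] ang 100.2 len 47.7
fin side 190 [574.3  58.4] ang -168.0 len 51.0
```

Request:
apply_moves(
  targets=[0.47,1.37,-0.2,0,0,1.13,1,0.94,2.74,-0.4,0,0,2.26,1,1.41,4.12,-0.6,0,0,3.4,1,1.88,5.49,-0.8,0,0,4.53,1,2.36,6.86,-1.0,0,0,5.66,1],
)

```text
time: 1.5
ee_pos: [0.2687, -0.3059, 0.2011]
tcp_rot: [180.0, 0.0, 55.3]
wrist_force: [1.6, -0.1, 0.4]
opening: 0.0853
```

Request:
apply_moves(
  targets=[0.47,1.37,-0.2,0,0,1.13,1,0.94,2.74,-0.4,0,0,2.26,1,1.41,4.12,-0.6,0,0,3.4,1,1.88,5.49,-0.8,0,0,4.53,1,2.36,6.86,-1.0,0,0,5.66,1],
)

```text
time: 2.0
ee_pos: [0.3395, -0.1, 0.1713]
tcp_rot: [179.9, 0.0, 89.3]
wrist_force: [0.5, -1.0, -0.6]
opening: 0.0855
```

Request:
apply_moves(
  targets=[0.47,1.37,-0.2,0,0,1.13,1,0.94,2.74,-0.4,0,0,2.26,1,1.41,4.12,-0.6,0,0,3.4,1,1.88,5.49,-0.8,0,0,4.53,1,2.36,6.86,-1.0,0,0,5.66,1],
)

```text
time: 2.5
ee_pos: [0.4104, 0.1062, 0.1413]
tcp_rot: [179.9, 0.0, 123.3]
wrist_force: [1.4, -1.6, -0.1]
opening: 0.0856
```

Request:
apply_moves(
  targets=[0.47,1.37,-0.2,0,0,1.13,1,0.94,2.74,-0.4,0,0,2.26,1,1.41,4.12,-0.6,0,0,3.4,1,1.88,5.49,-0.8,0,0,4.53,1,2.36,6.86,-1.0,0,0,5.66,1],
)

```text
time: 3.0
ee_pos: [0.4812, 0.3119, 0.111]
tcp_rot: [180.0, 0.0, 157.2]
wrist_force: [0.3, -0.8, 0.8]
opening: 0.0853
```

Request:
apply_moves(
  targets=[0,0,-0.9,0,0,0,1,0,0,-1.8,0,0,0,1,0,0,-2.7,0,0,0,1,0,0,-2.7,0,0,0,1],
)

```text
time: 3.4
ee_pos: [0.4789, 0.3088, 0.0264]
tcp_rot: [-179.7, -0.2, 156.9]
wrist_force: [-0.2, -0.6, 0.6]
opening: 0.0854
```

Run:
```python
from m import *
s=cam("side");t=cam("top")
save(t,"pics/t1.png",(70,190,170,290),5);save(s,"pics/s1.png",(180,320,320,420),5)
o=bot.get_obs();print(o["ee_pos"],o["tcp_rot"],o["wrist_force"],o["time"])
```

```text
[0.48084845 0.30988742 0.03072716] [-1.79973663e+02 -1.66004792e-02  1.56909282e+02] [-0.59651019 -0.30921936  1.00764253] 3.5
```

View pics/s1.png

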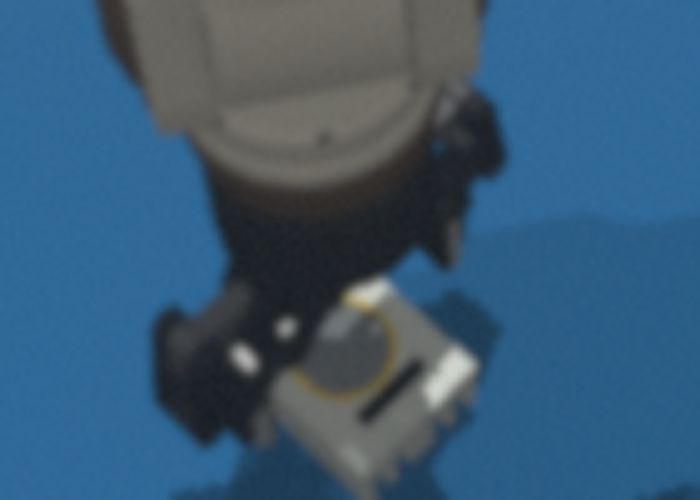

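View pics/t1.png

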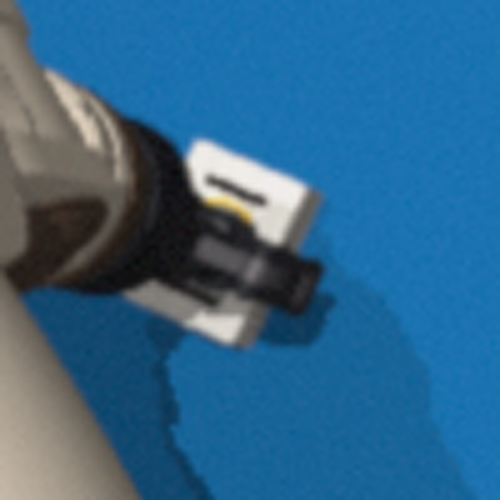

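Request:
apply_moves(
  targets=[0,0,-0.5,0,0,0,1,0,0,-0.9,0,0,0,1,0,0,-0.9,0,0,0,1,0,0,-0.9,0,0,0,0.5,0,0,-0.9,0,0,0,0.5],
  newtons=60,
)

```text
time: 4.0
ee_pos: [0.4811, 0.31, 0.0038]
tcp_rot: [180.0, 0.0, 156.9]
wrist_force: [-4.7, -12.4, 8.3]
opening: 0.059
```

Request:
apply_moves(
  targets=[0,0,0,0,0,0,0.5,0,0,0,0,0,0,0.5,0,0,0,0,0,0,0.5],
)

```text
time: 4.3
ee_pos: [0.4814, 0.3102, 0.0042]
tcp_rot: [179.9, 0.0, 156.9]
wrist_force: [0.1, -0.5, 6.5]
opening: 0.0569
```

Request:
apply_moves(
  targets=[0,0,0.5,0,0,0,0.5,0,0,1.5,0,0,0,0.5,0,0,2.7,0,0,0,0.5,0,0,3.7,0,0,0,0.5,0,0,4.2,0,0,0,0.5],
)

```text
time: 4.8
ee_pos: [0.4816, 0.3104, 0.1327]
tcp_rot: [179.8, 0.1, 156.9]
wrist_force: [0.6, -0.5, -3.5]
opening: 0.0569
```

Request:
apply_moves(
  targets=[0.2,-0.7,0,0,0,0.4,0.5,0.5,-2.1,0,0,0,0.9,0.5,0.8,-3.5,0,0,0,1.5,0.5,1.1,-4.9,0,0,0,2.1,0.5,1.4,-6.2,0,0,0,2.7,0.5],
)

```text
time: 5.3
ee_pos: [0.5226, 0.1222, 0.1287]
tcp_rot: [-180.0, -0.1, 173.3]
wrist_force: [0.8, 0.9, -3.9]
opening: 0.0569
```

Request:
apply_moves(
  targets=[0.4,-1.4,0,0,0,0.6,0.5,0.8,-2.8,0,0,0,1.2,0.5,1.1,-4.0,0,0,0,1.7,0.5,1.23,-4.83,0,0,0,2.0,0.5,1.23,-4.83,0,0,0,2.0,0.5],
)

```text
time: 5.8
ee_pos: [0.5597, -0.0238, 0.1284]
tcp_rot: [-180.0, -0.1, -175.0]
wrist_force: [0.7, 0.9, -3.8]
opening: 0.0568
```

Request:
apply_moves(
  targets=[0,0,-0.6,0,0,0,0.5,0,0,-0.9,0,0,0,0.5,0,0,-0.9,0,0,0,0.5,0,0,-0.9,0,0,0,0.5],
)

```text
time: 6.2
ee_pos: [0.5596, -0.0204, 0.1023]
tcp_rot: [180.0, -0.0, -174.9]
wrist_force: [-0.0, 0.0, -3.8]
opening: 0.0568
```

Run:
```python
from m import *
import pickle
s=cam("side");t=cam("top");pickle.dump((s,t),open("held.pkl","wb"))
save(t,"pics/t2.png",(200,150,310,250),6);save(s,"pics/s2.png",(200,180,340,300),5)
o=bot.get_obs();print(o["q"].round(1),o["ee_pos"],o["tcp_rot"],o["wrist_force"],o["torque"],o["opening"],o["time"])
```

```text
[-2.1  5.8 -3.3 80.9  0.  -7.2] [ 0.56009479 -0.02052344  0.10296261] [-1.79996507e+02  4.33319331e-02 -1.74857217e+02] [-0.65860221 -0.52800403 -4.59597479] [-0.02844689  0.05435362  0.07407899] 0.05680158456665347 6.3
```

View pics/s2.png

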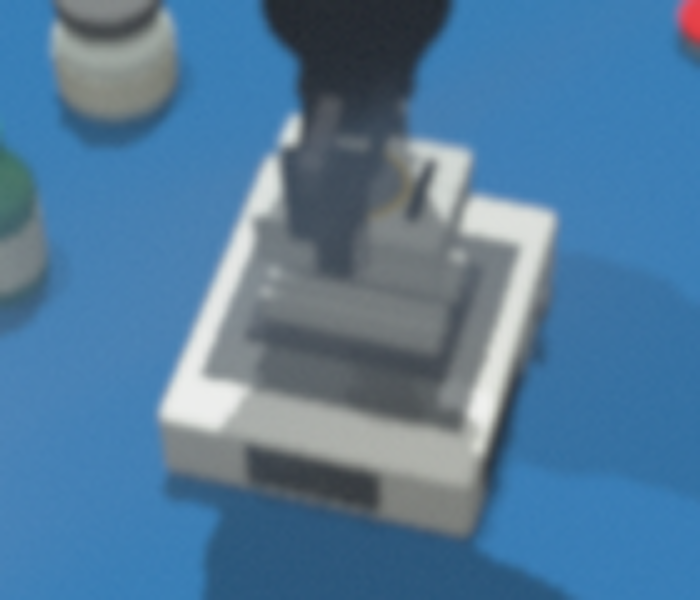

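View pics/t2.png

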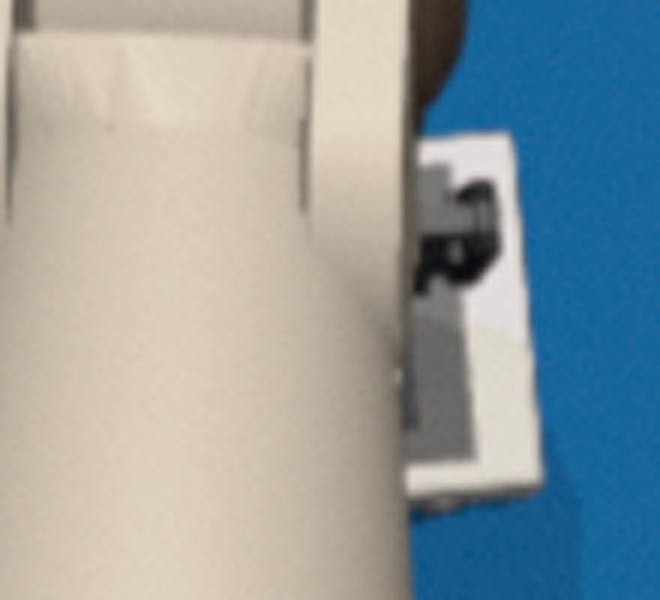

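Request:
apply_moves(
  targets=[0,0,-0.5,0,0,0,0.5,0,0,-0.9,0,0,0,0.5,0,0,-0.9,0,0,0,0.5,0,0,-0.9,0,0,0,0.5],
)

```text
time: 6.7
ee_pos: [0.5594, -0.0209, 0.0746]
tcp_rot: [180.0, -0.1, -174.9]
wrist_force: [0.7, 0.8, -2.8]
opening: 0.0568
```

Request:
apply_moves(
  targets=[0,0,-0.04,0,0,0,0.5,0,0,-0.09,0,0,0,0.5,0,0,-0.13,0,0,0,0.5,0,0,-0.17,0,0,0,0.5],
)

```text
time: 7.1
ee_pos: [0.56, -0.0209, 0.0703]
tcp_rot: [-180.0, 0.0, -174.9]
wrist_force: [0.2, 0.3, -3.1]
opening: 0.0567
```

Request:
apply_moves(
  targets=[0,0,-0.03,0,0,0,0.5,0,0,-0.07,0,0,0,0.5,0,0,-0.07,0,0,0,0.5],
)

```text
time: 7.4
ee_pos: [0.5597, -0.0209, 0.0679]
tcp_rot: [180.0, -0.0, -174.9]
wrist_force: [0.1, -0.9, -4.2]
opening: 0.0567
```

Request:
apply_moves(
  targets=[0,0,-0.04,0,0,0,0.5,0,0,-0.08,0,0,0,0.5,0,0,-0.12,0,0,0,0.5,0,0,-0.12,0,0,0,0.5],
)

```text
time: 7.8
ee_pos: [0.5597, -0.0209, 0.0643]
tcp_rot: [180.0, -0.0, -174.9]
wrist_force: [-0.3, 0.2, -3.9]
opening: 0.0568
```

Request:
apply_moves(
  targets=[0,0,-0.04,0,0,0,0.5,0,0,-0.08,0,0,0,0.5,0,0,-0.12,0,0,0,0.5,0,0,-0.12,0,0,0,0.5],
)

```text
time: 8.2
ee_pos: [0.5597, -0.0209, 0.0607]
tcp_rot: [180.0, -0.0, -174.9]
wrist_force: [-0.4, 0.3, -3.0]
opening: 0.057
```

Request:
apply_moves(
  targets=[0,0,-0.05,0,0,0,0.5,0,0,-0.1,0,0,0,0.5,0,0,-0.13,0,0,0,0.5,0,0,-0.13,0,0,0,0.5],
)

```text
time: 8.6
ee_pos: [0.5597, -0.0209, 0.0568]
tcp_rot: [180.0, -0.0, -174.9]
wrist_force: [-0.3, 0.6, -3.4]
opening: 0.0571
```

Run:
```python
from m import *
s=cam("side");save(s,"pics/s3.png",(225,190,325,290),6)
o=bot.get_obs();print(o["ee_pos"],o["tcp_rot"],o["wrist_force"],o["torque"],o["opening"],o["time"])
```

```text
[ 0.55980556 -0.0209151   0.05689001] [ 1.79999771e+02 -9.48368653e-03 -1.74885425e+02] [ 0.4050927   0.63804493 -3.64770822] [-0.01803175  0.02883725 -0.03149754] 0.05698493000319091 8.65
```

View pics/s3.png

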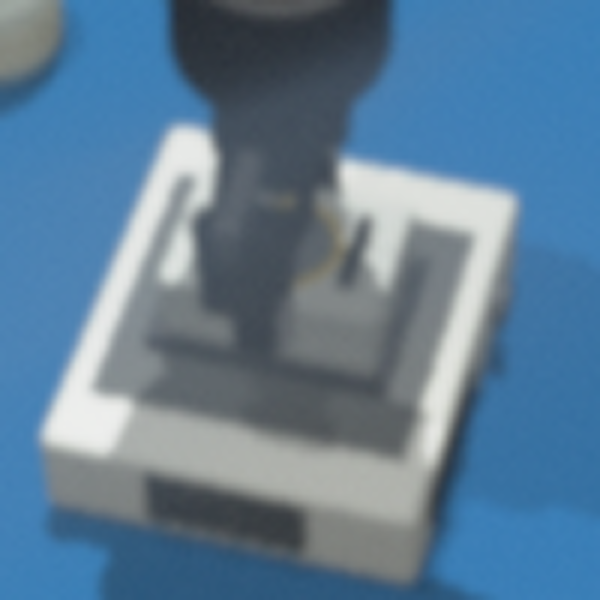

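Request:
apply_moves(
  targets=[0,0,-0.02,0,0,0,0.5,0,0,-0.04,0,0,0,0.5,0,0,-0.05,0,0,0,0.5,0,0,-0.05,0,0,0,0.5],
)

```text
time: 9.05
ee_pos: [0.5598, -0.0209, 0.0554]
tcp_rot: [180.0, -0.0, -174.9]
wrist_force: [-0.4, -0.4, -3.8]
opening: 0.0565
```

Request:
apply_moves(
  targets=[0,0,-0.02,0,0,0,0.5,0,0,-0.03,0,0,0,0.5,0,0,-0.03,0,0,0,0.5],
)

```text
time: 9.35
ee_pos: [0.5599, -0.0209, 0.0552]
tcp_rot: [-180.0, 0.0, -174.9]
wrist_force: [-2.8, 0.2, 4.0]
opening: 0.0566
```

Request:
apply_moves(
  targets=[0,0,0,0,0,0,1,0,0,0,0,0,0,1,0,0,0,0,0,0,1,0,0,0,0,0,0,1],
)

```text
time: 9.75
ee_pos: [0.5599, -0.0209, 0.0546]
tcp_rot: [-180.0, 0.0, -174.9]
wrist_force: [-0.2, 0.6, -0.5]
opening: 0.0851
```

Request:
apply_moves(
  targets=[0,0,0.7,0,0,0,1,0,0,2.0,0,0,0,1,0,0,3.5,0,0,0,1,0,0,5.0,0,0,0,1,0,0,6.0,0,0,0,1],
)

```text
time: 10.25
ee_pos: [0.5602, -0.0209, 0.2381]
tcp_rot: [-180.0, 0.2, -174.9]
wrist_force: [-0.1, -0.4, 0.6]
opening: 0.0854
```

Request:
apply_moves(
  targets=[-0.2,-1.3,0,0,0,-1,1,-0.5,-2.8,0,0,0,-2,1,-0.9,-4.3,0,0,0,-2,1,-1.5,-5.8,0,0,0,-2,1,-2,-7.0,0,0,0,-2,1],
)

```text
time: 10.75
ee_pos: [0.4989, -0.233, 0.2345]
tcp_rot: [-180.0, 0.0, 173.1]
wrist_force: [-0.8, 0.6, 1.0]
opening: 0.0854
```

Run:
```python
from m import *
import pickle
s=cam("side");t=cam("top");pickle.dump((s,t),open("placed.pkl","wb"))
save(t,"pics/t4.png",(205,160,385,270),4);save(s,"pics/s4.png",(225,180,365,290),5)
o=bot.get_obs();print(o["ee_pos"],o["tcp_rot"],o["wrist_force"],o["time"])
```

```text
[ 0.49816152 -0.23461872  0.23453441] [-1.79948493e+02 -1.39710287e-02  1.72846836e+02] [ 0.29114845  0.62858037 -0.07501867] 10.85
```

View pics/s4.png

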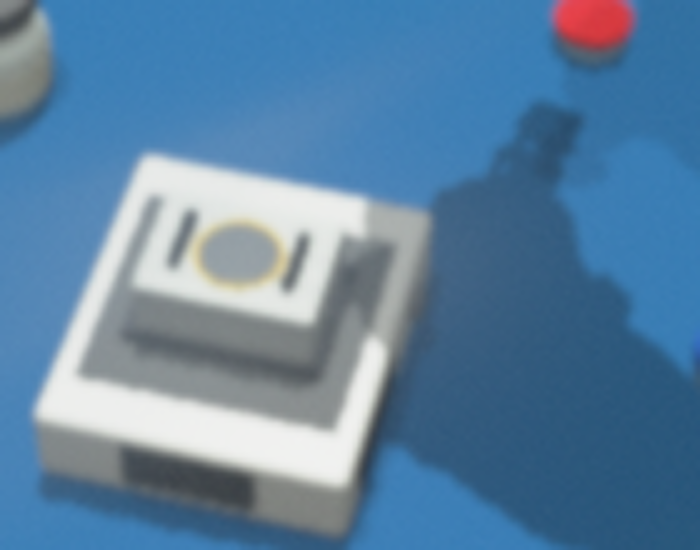

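View pics/t4.png

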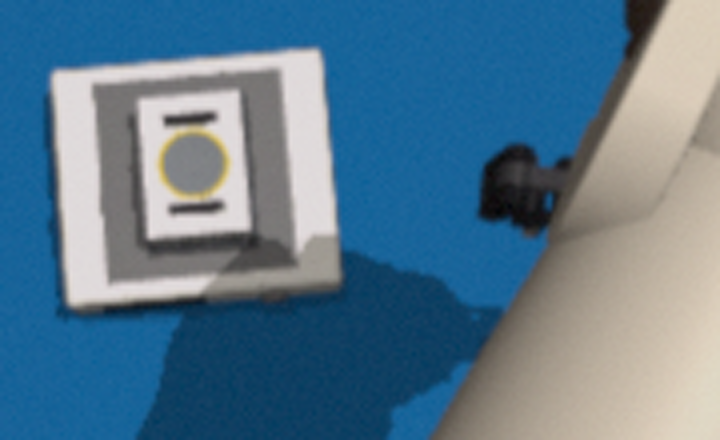

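Run:
```python
from m import *
import pickle
s,t=pickle.load(open("placed.pkl","rb"))
# tight polygon boxes: top crop (205,160)x4 ; side crop (225,180)x5
for n,c,box,poly in(("top",t,(232,178,275,226),[(236,182),(267,180),(270,221),(239,223)]),("side",s,(240,208,305,262),None)):
    for th in(170,185,200):
        print(n,th,[np.round(v,1) for v in rect_world(c,box,lambda i:i.min(2)>th,.081)])
    for k in (0,1):
        m=wmask(c,box,lambda i:((i[...,0]+i[...,1])/2-i[...,2]>(35,55)[k]))
        e=cv2.fitEllipse(cv2.convexHull(biggest(m))); print("ring",n,atz(c,px(box,e[0]),.081).round(4),np.round(e[1],0)/6)
    m=wmask(c,box,lambda i:i.max(2)<70)
    nn,lab,st,ce=cv2.connectedComponentsWithStats(m)
    print("stops",[(atz(c,px(box,ce[i]),.087).round(4).tolist(),st[i,4]) for i in range(1,nn) if st[i,4]>80])
# dish again
for n,c,box in(("top",t,(345,230,385,260)),("side",s,(325,170,360,200))):
        print("dish",n,rect_world(c,box,lambda i:(i[...,0]>130)&(i[...,2]<100)&(i[...,1]<100),.016))
```

```text
top 170 [array([559.5, -20.7]), array([80.3, 57.5]), np.float64(5.1), array([559.5, -20.7])]
top 185 [array([559.4, -20.8]), array([79.1, 56.7]), np.float64(5.2), array([559.3, -20.8])]
top 200 [array([559.2, -20.8]), array([77.7, 55.8]), np.float64(5.2), array([559.2, -20.7])]
ring top [ 0.5593 -0.0205  0.081 ] [18.33333333 18.66666667]
ring top [ 0.5592 -0.0206  0.081 ] [17.5 18. ]
stops [([0.5835, -0.0183, 0.087], np.int32(394)), ([0.5332, -0.0242, 0.087], np.int32(266)), ([0.5128, -0.0304, 0.087], np.int32(2552))]
side 170 [array([555.3,   5.9]), array([122. , 144.6]), np.float64(4.8), array([565.3,  -3.8])]
side 185 [array([562. ,   6.8]), array([107.4, 144.1]), np.float64(4.7), array([568.1,  -2. ])]
side 200 [array([563.1,  -3.1]), array([105.5, 122.7]), np.float64(4.7), array([570.5, -14.3])]
ring side [ 0.5554 -0.0225  0.081 ] [10.16666667 14.16666667]Traceback (most recent call last):
  File "<stdin>", line 10, in <module>
  File "m.py", line 10, in biggest
    cs,_=cv2.findContours(m,cv2.RETR_EXTERNAL,cv2.CHAIN_APPROX_NONE); return max(cs,key=cv2.contourArea)
                                                                             ~~~^^^^^^^^^^^^^^^^^^^^^^^^
ValueError: max() iterable argument is empty
```

Request:
apply_moves(
  targets=[-0.4,-0.6,-1.0,0,0,1,1,-0.8,-1.2,-2.4,0,0,2,1,-0.98,-1.5,-3.8,0,0,2,1,-0.98,-1.5,-5.2,0,0,2,1,-0.98,-1.5,-5.8,0,0,2,1],
  newtons=25,
)

```text
time: 11.35
ee_pos: [0.4687, -0.2748, 0.0564]
tcp_rot: [179.8, -0.2, -174.9]
wrist_force: [0.2, 0.3, 1.0]
opening: 0.0854
```

Run:
```python
from m import *
s=cam("side");t=cam("top")
save(t,"pics/t5.png",(325,205,405,285),6);save(s,"pics/s5.png",(300,140,390,220),6)
o=bot.get_obs();print(o["ee_pos"],o["tcp_rot"],o["wrist_force"],o["time"])
```

```text
[ 0.4689687  -0.27463822  0.05746814] [ 179.82215619   -0.23791646 -174.8758553 ] [-0.32659696  0.31146682  0.25830194] 11.45
```

View pics/s5.png

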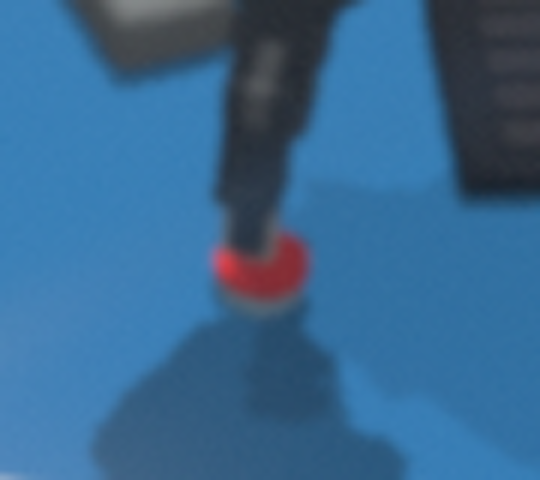

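View pics/t5.png

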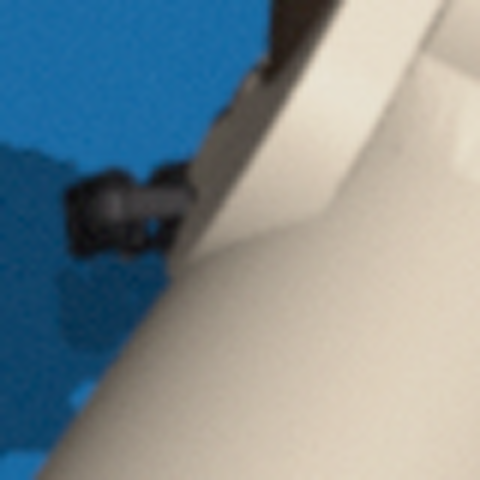

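Request:
apply_moves(
  targets=[0,-0.15,-0.4,0,0,0,1,0,-0.15,-0.8,0,0,0,1,0,-0.15,-1.2,0,0,0,1,0,-0.15,-1.2,0,0,0,1,0,-0.15,-1.2,0,0,0,1],
)

```text
time: 11.95
ee_pos: [0.4704, -0.2803, 0.0245]
tcp_rot: [180.0, -0.0, -174.9]
wrist_force: [-0.3, -0.1, 0.6]
opening: 0.0856
```

Request:
apply_moves(
  targets=[-0.05,0,-0.3,0,0,0,1,-0.05,0,-0.6,0,0,0,1,-0.05,0,-0.73,0,0,0,1,-0.05,0,-0.73,0,0,0,1,-0.05,0,-0.73,0,0,0,0.3],
  newtons=25,
)

```text
time: 12.45
ee_pos: [0.4689, -0.2804, 0.0027]
tcp_rot: [180.0, -0.0, -174.9]
wrist_force: [-0.4, 0.2, -0.5]
opening: 0.0738
```

Request:
apply_moves(
  targets=[0,0,0,0,0,0,0.3,0,0,0,0,0,0,0.3,0,0,0,0,0,0,0.3,0,0,0,0,0,0,0.3],
)

```text
time: 12.85
ee_pos: [0.4692, -0.2805, 0.0032]
tcp_rot: [-180.0, 0.0, -174.9]
wrist_force: [-1.1, -0.2, 4.6]
opening: 0.0384
```

Run:
```python
from m import *
s=cam("side")
save(s,"pics/s6.png",(300,140,390,220),6)
o=bot.get_obs();print(o["ee_pos"],o["tcp_rot"],o["wrist_force"],o["opening"],o["time"])
```

```text
[ 0.46921065 -0.28056463  0.00319779] [-1.79974123e+02  3.62671693e-02 -1.74886649e+02] [-1.73618521  1.1900693   5.4426681 ] 0.038838009360768214 12.9
```

View pics/s6.png

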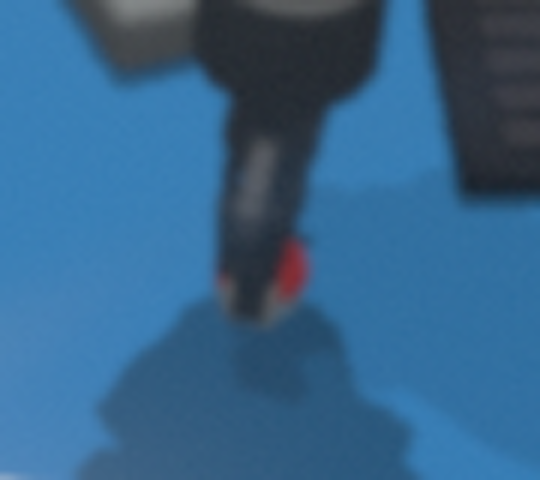

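Run:
```python
from m import *
import pickle
s=fix(pickle.load(open("side0.pkl","rb")))
e=np.array([.4692,-.2806]); j=np.array([np.cos(np.radians(95.1)),np.sin(np.radians(95.1))]);u=np.array([j[1],-j[0]])
f=lambda p:((proj(s,p)-[300,140])*6).round(0)
print("dish c",f([*e,.016]))
for a in(20,32):
  for b in(-11,11):
    for z in(.004,.03):print(a,b,z,f([*(e+j*a/1e3+u*b/1e3),z]))
for dx in (-20,20): print("rim",f([e[0]+dx/1e3,e[1],.016]))
for d in(-20,20): print("rim u",f([*(e+u*d/1e3),.016]))
```

```text
dish c [261. 258.]
20 -11 0.004 [276. 316.]
20 -11 0.03 [281. 272.]
20 11 0.004 [224. 306.]
20 11 0.03 [229. 262.]
32 -11 0.004 [271. 335.]
32 -11 0.03 [276. 291.]
32 11 0.004 [219. 325.]
32 11 0.03 [224. 281.]
rim [307. 270.]
rim [216. 247.]
rim u [308. 267.]
rim u [215. 249.]
```

Request:
apply_moves(
  targets=[0,0,0.4,0,0,0,0.3,0,0,1.4,0,0,0,0.3,0,0,2.8,0,0,0,0.3,0,0,4.0,0,0,0,0.3,0,0,4.5,0,0,0,0.3],
)

```text
time: 13.4
ee_pos: [0.47, -0.281, 0.1422]
tcp_rot: [-179.8, 0.2, -174.9]
wrist_force: [0.6, -0.2, 0.2]
opening: 0.0387
```

Request:
apply_moves(
  targets=[0.2,0.6,0,0,0,0,0.3,0.6,1.7,0,0,0,0,0.3,1.1,3.1,0,0,0,0,0.3,1.5,4.5,0,0,0,0,0.3,2.0,5.8,0,0,0,0,0.3],
)

```text
time: 13.9
ee_pos: [0.5288, -0.1047, 0.1375]
tcp_rot: [180.0, -0.0, -174.9]
wrist_force: [0.5, -0.7, 0.0]
opening: 0.0386
```

Request:
apply_moves(
  targets=[0.4,1.2,0,0,0,0,0.3,0.8,2.2,0,0,0,0,0.3,1.02,2.86,0,0,0,0,0.3,1.02,2.86,0,0,0,0,0.3,1.02,2.86,0,0,0,0,0.3],
)

```text
time: 14.4
ee_pos: [0.5593, -0.0204, 0.1373]
tcp_rot: [-180.0, -0.1, -174.8]
wrist_force: [0.4, -0.3, -0.7]
opening: 0.0385
```

Run:
```python
from m import *
s=cam("side")
save(s,"pics/s7.png",(225,160,325,290),5)
o=bot.get_obs();print(o["ee_pos"],o["tcp_rot"],o["wrist_force"],o["opening"],o["time"])
```

```text
[ 0.5592186  -0.02099408  0.13740822] [-1.79992188e+02 -4.52528293e-02 -1.74881451e+02] [-0.59157612 -0.30380415  0.55416491] 0.038785631401623055 14.45
```

View pics/s7.png

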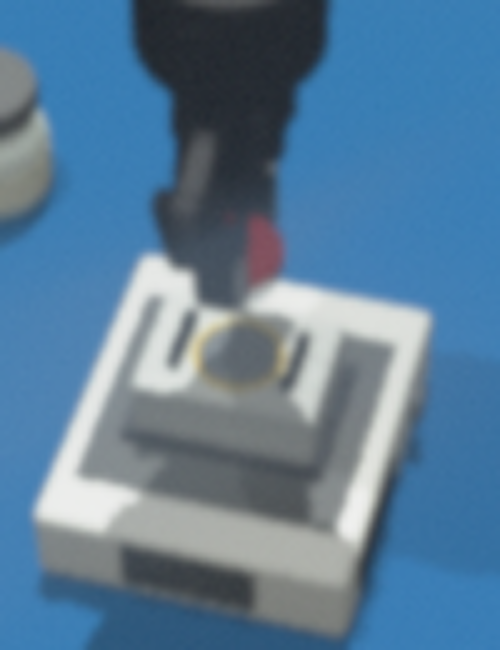

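Run:
```python
from m import *
import pickle
s=fix(pickle.load(open("side0.pkl","rb")))
f=lambda p:((proj(s,p)-[225,160])*5).round(1)
for cx in(.5572,.5592,.5612):
    th=np.radians(np.arange(0,360,3)); 
    r=np.array([f([cx+.02*np.cos(a),-.021+.02*np.sin(a),.150]) for a in th]); print(cx,r.min(0),r.max(0))
```

```text
0.5572 [193.7 209. ] [290.6 280.1]
0.5592 [189.2 207.8] [286.  278.8]
0.5612 [184.8 206.6] [281.5 277.6]
```

Request:
apply_moves(
  targets=[0,0,-0.5,0,0,0,0.3,0,0,-1.0,0,0,0,0.3,0,0,-1.5,0,0,0,0.3,0,0,-1.5,0,0,0,0.3,0,0,-1.5,0,0,0,0.3],
)

```text
time: 14.95
ee_pos: [0.5591, -0.0208, 0.092]
tcp_rot: [180.0, -0.1, -174.9]
wrist_force: [-0.5, 0.2, -0.5]
opening: 0.0388
```

Request:
apply_moves(
  targets=[0,0,-0.06,0,0,0,0.3,0,0,-0.12,0,0,0,0.3,0,0,-0.18,0,0,0,0.3,0,0,-0.23,0,0,0,0.3,0,0,-0.23,0,0,0,0.3],
)

```text
time: 15.45
ee_pos: [0.5595, -0.0206, 0.0856]
tcp_rot: [-180.0, -0.0, -174.9]
wrist_force: [0.2, 0.0, -0.4]
opening: 0.039
```

Request:
apply_moves(
  targets=[0,0,-0.03,0,0,0,0.3,0,0,-0.03,0,0,0,0.3],
)

```text
time: 15.65
ee_pos: [0.5595, -0.0206, 0.0848]
tcp_rot: [180.0, -0.0, -174.9]
wrist_force: [0.6, -0.2, -0.6]
opening: 0.0387
```

Request:
apply_moves(
  targets=[0,0,-0.02,0,0,0,0.3,0,0,-0.02,0,0,0,0.3],
)

```text
time: 15.85
ee_pos: [0.5596, -0.0206, 0.0843]
tcp_rot: [-180.0, 0.0, -174.9]
wrist_force: [0.2, -0.5, -0.6]
opening: 0.0388
```

Request:
apply_moves(
  targets=[0,0,-0.02,0,0,0,0.3,0,0,-0.02,0,0,0,0.3],
)

```text
time: 16.05
ee_pos: [0.5596, -0.0206, 0.0842]
tcp_rot: [-180.0, 0.0, -174.9]
wrist_force: [-2.1, -0.7, 3.8]
opening: 0.0391
```

Request:
apply_moves(
  targets=[0,0,-0.02,0,0,0,0.3,0,0,-0.02,0,0,0,0.3],
)

```text
time: 16.25
ee_pos: [0.5597, -0.0206, 0.0842]
tcp_rot: [-180.0, 0.1, -174.9]
wrist_force: [-3.1, 0.2, 8.9]
opening: 0.0388
```

Request:
apply_moves(
  targets=[0,0,0.02,0,0,0,0.3,0,0,0.02,0,0,0,0.7,0,0,0.02,0,0,0,0.9,0,0,0.02,0,0,0,0.9,0,0,0.02,0,0,0,0.9],
)

```text
time: 16.75
ee_pos: [0.5595, -0.0206, 0.0834]
tcp_rot: [180.0, -0.0, -174.9]
wrist_force: [-0.8, 0.8, 0.2]
opening: 0.0769
```

Request:
apply_moves(
  targets=[0,0,0.5,0,0,0,0.9,0,0,1.5,0,0,0,0.9,0,0,3.0,0,0,0,0.9,0,0,4.5,0,0,0,0.9,0,0,5,0,0,0,0.9],
)

```text
time: 17.25
ee_pos: [0.5605, -0.0206, 0.24]
tcp_rot: [-179.9, 0.4, -174.9]
wrist_force: [0.3, -0.1, -0.7]
opening: 0.077
```

Request:
apply_moves(
  targets=[-0.2,-1.3,0,0,0,0,0.9,-0.5,-2.8,0,0,0,0,0.9,-0.9,-4.3,0,0,0,0,0.9,-1.5,-5.8,0,0,0,0,0.9,-2,-7.0,0,0,0,0,0.9],
)

```text
time: 17.75
ee_pos: [0.4985, -0.2327, 0.2349]
tcp_rot: [-180.0, 0.0, -174.9]
wrist_force: [1.0, 0.4, 0.7]
opening: 0.0772
```

Run:
```python
from m import *
s=cam("side");t=cam("top")
save(t,"pics/t8.png",(205,160,305,250),6);save(s,"pics/s8.png",(225,180,325,290),5)
save(t,"pics/t8f.png");save(s,"pics/s8f.png")
for n,c,box in(("top",t,(232,178,275,226)),("side",s,(240,205,305,262))):
    m=wmask(c,box,lambda i:(i[...,0]>120)&(i[...,1]<110)&(i[...,2]<110)); e=cv2.fitEllipse(cv2.convexHull(biggest(m)))
    print("dish",n,atz(c,px(box,e[0]),.097).round(4),np.round(np.array(e[1])/6,1))
    print([np.round(v,1) for v in rect_world(c,box,lambda i:(i[...,0]>120)&(i[...,1]<110)&(i[...,2]<110),.097)])
    print("stage",[np.round(v,1) for v in rect_world(c,box,lambda i:i.min(2)>185,.081)])
o=bot.get_obs();print(o["ee_pos"],o["wrist_force"],o["time"])
```

```text
dish top [ 0.5588 -0.0201  0.097 ] [17.3 19.7]
[array([558.5, -19.8]), array([42.4, 39. ]), np.float64(8.7), array([558.6, -20. ])]
stage [array([559.3, -20.8]), array([79.4, 56.8]), np.float64(5.2), array([559.3, -20.7])]
dish side [ 0.5572 -0.0142  0.097 ] [13.2 15.7]
[array([557.9, -15.1]), array([31. , 35.7]), np.float64(20.6), array([557.2, -14.6])]
stage [array([561.9,   6.8]), array([107.4, 144. ]), np.float64(4.8), array([568.,  -2.])]
[ 0.49784091 -0.23428244  0.23489061] [ 0.15154225  0.26618966 -0.47554759] 17.85
```

View pics/s8.png

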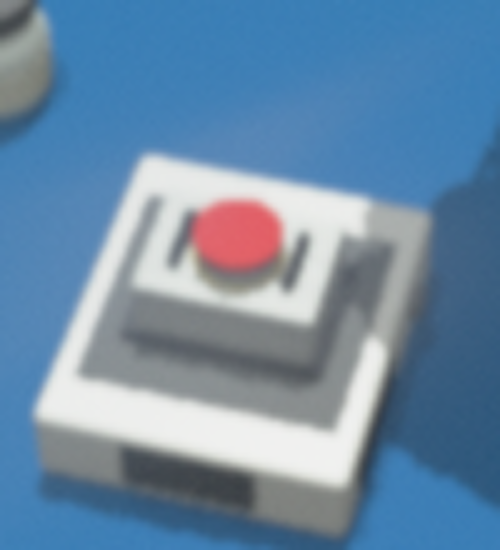

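View pics/t8.png

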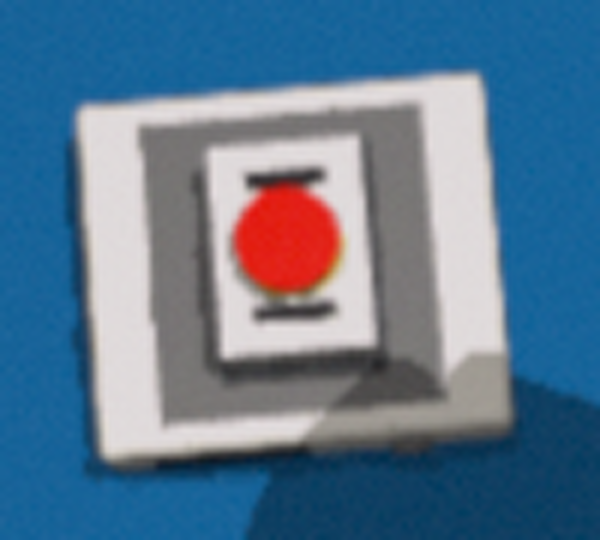

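View pics/s8f.png

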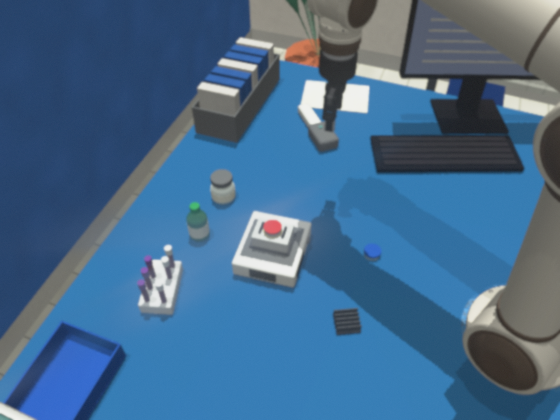

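Run:
```python
from m import *
s=cam("side");t=cam("top")
for n,c,box in(("top",t,(232,178,275,226)),("side",s,(240,205,305,262))):
  for d in(40,60,80):
    m=wmask(c,box,lambda i:i[...,0]-np.maximum(i[...,1],i[...,2])>d); e=cv2.fitEllipse(cv2.convexHull(biggest(m)))
    print("dish",n,d,atz(c,px(box,e[0]),.097).round(4),np.round(np.array(e[1])/6,1))
  r=np.array([proj(c,[.5594+.02*np.cos(a),-.0207+.02*np.sin(a),.097]) for a in np.radians(np.arange(0,360,3))],np.float32)
  e=cv2.fitEllipse(r);print("expected",np.round(e[1],1),"px",np.round(e[0],1))
```

```text
dish top 40 [ 0.5591 -0.0203  0.097 ] [18.6 19.1]
dish top 60 [ 0.5592 -0.0203  0.097 ] [18.1 18.6]
dish top 80 [ 0.5591 -0.0203  0.097 ] [17.7 18.1]
expected [17.7 18.1] px [252.5 199.1]
dish side 40 [ 0.5598 -0.0178  0.097 ] [14.8 18.8]
dish side 60 [ 0.5598 -0.0179  0.097 ] [13.9 18.1]
dish side 80 [ 0.5597 -0.0179  0.097 ] [13.  17.3]
expected [14.1 18.7] px [272.8 225.5]
```

```bash
python3 -c "
from workcell import bot
print(bot.job_done())"
```

```text
the job is handed in; nothing more can be done
None
```

The cold stage is home in the dock, and the red-lidded dish stands flat on it between the two stops. I handed the job in at about 18 s on the robot clock. It reports no verdict.

- **Stage:** It went down between the dock's fins without side load. The first contact was about 4 N on the floor, at the height expected for fully home. In the top picture the stage centre is about 0.5 mm from the comb centre, both turned about 5.1°, so the fin ends are level to about that.
- **Dish:** It touched the stage at the expected height, pressed with 9 N at most, and was then released. The top camera puts it within about 0.5 mm of the stage centre, and its outline matches a flat dish.
- **Disagreement:** The side camera puts the dish about 3 mm further in y. It read 2–3 mm too far in y in most earlier measurements too, including on the table where the gripper then centred the dish. I took this as calibration offset and trusted the top camera.
- **Everything else:** The other objects look unmoved in the last side picture. I did not re-measure each one. The gripper was clear of everything at hand-in.

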